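Set two register stops and hold the palm bar

TASK

Check the register action of the walnut button board gripped in the vise: push the square stop fully down, then the large round stop fully down (both stay down by themselves), and then press the long palm bar all the way down and finish while still holding it down. Leave the small round stop and the cross-shaped stop up, and leave the loose parts around the vise where they are.

Things in the scene. Friction and masses are not known exactly. Their poses are not given: they have to be found in the camera images.
- vise: Cast iron machine vise fixed to the counter, 290 x 174 x 66 mm, clamping along its x; origin on the counter under the middle of the gap between the jaws (jaw tops 66 mm above the counter). Its screw and cross handle reach to 203 mm on its -x side, the side nearer the robot. Turned by up to 0.45 rad.
- button_board: Walnut board lying level in the vise jaws, 116 (its x) x 236 (its y) x 18 mm, does not move; origin at the centre of its underside, top face 18 mm above the origin, 73 mm above the counter. It carries a row of four pearl stops along its y, 52 mm apart centre to centre, 28 mm to the +x side of its middle, in any order, and one long bar 30 mm to the -x side. All of them move straight down.
- square_stop_top (a point): Square pearl stop: cap 24 x 24 x 6 mm on a brass stem. Its underside is 8 mm and its top 14 mm above the board when up; pushed fully down the cap sits on the board, top 6 mm above it. Site at the centre of the top face, moving with it.
- large_round_stop_top (a point): Large round pearl stop: cap 26 mm across, 6 mm thick, on a brass stem. Its underside is 8 mm and its top 14 mm above the board when up; pushed fully down the cap sits on the board, top 6 mm above it. Site at the centre of the top face, moving with it.
- small_round_stop_top (a point): Small round pearl stop: cap 14 mm across, 6 mm thick, on a brass stem; to be left up. Its underside is 8 mm and its top 14 mm above the board when up; pushed fully down the cap sits on the board, top 6 mm above it. Site at the centre of the top face, moving with it.
- cross_stop_top (a point): Cross-shaped (plus sign) pearl stop: two arms 28 x 8 mm, 6 mm thick, on a brass stem; to be left up. Its underside is 8 mm and its top 14 mm above the board when up; pushed fully down the cap sits on the board, top 6 mm above it. Site at the centre of the top face, moving with it.
- palm_bar_top (a point): Long steel palm bar along the board's y, 110 x 18 x 8 mm, on two brass stems; its middle lies up to 30 mm to either side of the board's middle. Top 16 mm above the board when up, 8 mm when fully down. It may be pressed anywhere along its length. Site at the centre of the top face, moving with it.
- square_stop (a joint): Downward travel of this stop in m: 0 up, 0.008 fully down; starts within 0 to 0.0015. About 3 N moves it; it has no spring and stays where it is pushed.
- large_round_stop (a joint): Downward travel of this stop in m: 0 up, 0.008 fully down; starts within 0 to 0.0015. About 3 N moves it; it has no spring and stays where it is pushed.
- small_round_stop (a joint): Downward travel of this stop in m: 0 up, 0.008 fully down; starts within 0 to 0.0015. About 3 N moves it; it has no spring and stays where it is pushed.
- cross_stop (a joint): Downward travel of this stop in m: 0 up, 0.008 fully down; starts within 0 to 0.0015. About 3 N moves it; it has no spring and stays where it is pushed.
- palm_bar (a joint): Downward travel of the palm bar in m: 0 up, 0.008 fully down. A spring returns it: 1.6 N to start, 4 N fully down.
- key_cap: Loose mother-of-pearl key cap, 20 mm disc with a short brass stem, 12 mm high, on the counter near the vise; origin under its centre. Leave alone.
- rod_guide_1: Loose brass rod guide: foot 50 x 22 x 6 mm with an upright lug, 36 mm high, near the board's +y end; origin under its centre. Leave alone.
- rod_guide_2: Second loose brass rod guide, same shape, near the board's -y end. Leave alone.
- amber_jar: Squat amber glass jar with a brass lid, 68 mm wide, 65 mm high, near the vise; origin under its centre. Leave alone.
- screwdriver: Loose screwdriver lying along its x, 170 mm long. Leave alone.
- brush: Loose brush lying along its x, 160 mm long. Leave alone.
- reed_block: Loose wooden reed block, 120 x 28 x 23 mm; origin under its centre. Leave alone.

How it is judged:
By the outcome, as a careful person would: the job done as asked, in the order asked, and still so for the second after the job is handed in, while the arm keeps its last pose, push and grip.
It also fails if it takes over 38 s, if anything falls off the work surface, if the arm or the gripper's body presses on something with over 40 N, if the wrist force passes 120 N, or if a joint passes its speed limit or range.

ROBOT

A 7-joint arm with a two-finger parallel gripper is mounted at the origin on the work surface. World frame = base frame: x ahead of the robot, y to its left, z up, the work surface at z = 0. Lengths are in m, angles in degrees, forces in N, time in s.
With the tool pointing down it reaches from about 0.4 to 0.925 m from the base axis. Payload 5.6 kg.
Tool frame: the origin (TCP) lies midway between the tips of the shut fingers; the grasp point (between the pads) lies 19 mm behind it (bot.tcp_to_grasp is the distance from the TCP to the grasp point, in m); z points along the fingers, y is the line along which they close (so a half turn about z gives the same grasp; the last joint's range is limited). The gripper opens to 85 mm and grips with 20 to 120 N. Pads are 22 mm wide; open, the fingers measure 114 mm over their backs; the gripper's body (76 mm by 85 mm) begins 54 mm behind the grasp point. The pads swing forward as they close: fully open they stand 13 mm farther back than shut.
Start: joints at [70.76, 26.786, -0.665, 91.828, 0.344, 61.387, -3.226], TCP at [0.188, -0.622, 0.231] pointing down, gripper open.
Joint ranges: [-144.91, 144.91], [-17.63, 115.5], [-89.93, 88.59], [15.96, 139.68], [-74.01, 254.01], [8.47, 105.57], [-167.45, 167.45]. Speed limits (degrees/s): [147.25, 147.25, 180, 180, 180, 180, 180].

INTERFACE

Orientations are given as [roll, pitch, yaw] about the fixed x, y, z axes, in that order (R = Rz(yaw) Ry(pitch) Rx(roll)).
In Python, from plant import bot, eyes gives the robot as it stands.
- The arm moves only by the tool carry_out, never from a script. Its argument "rows" is a list that holds one entry, the list of rows, each a list of 7 numbers: the shift along the tool's x, y, z in m, then the turn, a rotation vector about the tool's x, y, z in rad, then the opening, from -1 (shut) to 1 (fully open). A call has 1 to 5 rows; each row is the pose to reach, as a shift and turn from the pose commanded when the call began, along the tool's axes at that moment; what a row does not reach only later rows make up. A row lasts 1/8 s, in which the tool goes at most 62.5 mm and 10.7 degrees, less where a joint would pass 70% of its speed; a pose out of reach is approached as far as the arm can. A call with a gripper value outside its range is refused whole. The fingers move at their own pace and stop on an object; "grip_force" is the grip in N (left out, the last holds). Time passes only in rows, so rows that repeat a pose let the fingers close. It gives the time, the measured TCP pose, the force, the opening and the grip force at its end, in the units of the state.
- bot.get_obs(): the state, without advancing time (a new reading comes with each control period).
- eyes.camera(name): name is "side" or "top" or "wrist"; returns (picture, depth): 420x560x3 uint8, red, green, blue; 420x560 float32, m along the optical axis (not along the pixel's ray), 0 where there is no reading.
- eyes.camera_params(name): a dict with "fx", "fy", "cx", "cy" (pixels), "world_to_cam" (4x4, takes a point from world to camera coordinates); the wrist camera has in their place "hand_eye" (4x4, takes a point from camera to tool coordinates, whose origin is the TCP and whose axes are the flange's). Camera axes: x right, y up, looking along -z (the intrinsics and any distortion apply to the point x, -y, -z); pixel columns grow to the right and rows downward; lengths in m; the calibration is good to about 2 mm. A picture is of the moment at which its call begins: read the wrist's pose just before it. camera_params takes no time and is no camera call.
- bot.finish_job(): hands the job in; it is judged then, once.
The state is a dict: "clock": time; "joint_pos": joint angles; "joint_vel": joint speeds; "tau": joint torques, N m; "ee_pos": TCP position; "ee_rot": TCP orientation; "contact_force": force on the tool from outside, world axes, zero at the start; "moment": the same for the moment, N m; "opening": opening from 0.0 (shut) to 1.0 (fully open); "grip_force": force on a finger pad.
Only numpy, scipy, OpenCV 4.12 (cv2) and the standard library are available. Lean on these libraries where they do the work, as an engineer would, in place of code of your own. Each camera call takes 0.05 s, during which the arm holds its last target. There are 200 camera calls.

## Working session

There is one attempt and no reset: what is moved stays moved. The work goes in short steps, Python scripts to look and compute and a tool call to move; the robot and the scene stay as the last step left them, time stands still between calls to the robot, and variables do not carry over. Pictures are saved under pics/ and viewed, at most 10 in all, crops included, and the job is handed in when it is done.

Besides the shell and the picture viewer there is one more tool, called after "Call:" as name(argument=value, ...) on one line, values as JSON. carry_out: Moves the arm, as the interface text tells. Its arguments: {"type":"object","properties":{"rows":{"type":"array"},"grip_force":{"type":"number"}},"required":["rows"]}

```bash
mkdir -p pics; cat > h.py <<'E'
import numpy as np, cv2
from scipy.spatial.transform import Rotation as R
from plant import bot, eyes
def grab(n):
    o=bot.get_obs(); rgb,d=eyes.camera(n); p=eyes.camera_params(n)
    if 'world_to_cam' in p: T=np.linalg.inv(np.array(p['world_to_cam']))
    else:
        W=np.eye(4); W[:3,:3]=R.from_euler('xyz',o['ee_rot'],degrees=True).as_matrix(); W[:3,3]=o['ee_pos']; T=W@np.array(p['hand_eye'])
    v,u=np.mgrid[0:420,0:560]
    c=np.stack([(u-p['cx'])/p['fx']*d,-(v-p['cy'])/p['fy']*d,-d],-1)
    return rgb,d,c@T[:3,:3].T+T[:3,3],p
E
python3 - <<'E'
from h import *
o=bot.get_obs(); print(o)
for n in('top','side'):
    rgb,d,X,p=grab(n); print({k:v for k,v in p.items()})
    cv2.imwrite(f'pics/{n}0.png',rgb[:,:,::-1]); np.savez(f'{n}0.npz',rgb=rgb,X=X,d=d)
print(eyes.camera_params('wrist'))
E
```

```text
{'clock': 0.0, 'joint_pos': array([70.76203703, 26.8347581 , -0.66467329, 91.88129976,  0.34394009,
       61.38787195, -3.22542581]), 'joint_vel': array([ 0.05547364, -0.03805793,  0.05496361,  0.00252489, -0.06080311,
        0.01848397, -0.01082895]), 'tau': array([-8.75001988e-04, -5.32399499e+01,  2.13392114e-02, -2.51309967e+01,
        1.15458350e-02,  7.74757034e-03, -5.97749732e-06]), 'ee_pos': array([ 0.18735941, -0.62182046,  0.23034967]), 'ee_rot': array([-1.79898305e+02,  7.33741988e-03,  1.67708874e+01]), 'contact_force': array([-0.66309149, -0.22644955, -0.16268966]), 'moment': array([-0.01472649, -0.01961873, -0.00028329]), 'grip_force': 0.0, 'opening': 0.9995255883668865}
{'fx': 406.0415187886895, 'fy': 406.0415187886895, 'cx': 276.46931059402306, 'cy': 202.8230821636802, 'world_to_cam': array([[-0.0109159 , -0.99979999, -0.01675765,  0.05198827],
       [ 0.98883971, -0.0132834 ,  0.14838999, -0.56344211],
       [-0.14858291, -0.01495082,  0.98878693, -1.12354397],
       [ 0.        ,  0.        ,  0.        ,  1.        ]])}
{'fx': 399.7203650389078, 'fy': 399.7203650389078, 'cx': 279.5936639460318, 'cy': 209.16867835806906, 'world_to_cam': array([[ 0.94980432, -0.31253029, -0.01402033, -0.51762435],
       [ 0.24401492,  0.71204586,  0.65836723, -0.23784045],
       [-0.19577659, -0.62874121,  0.75256629, -0.81395204],
       [ 0.        ,  0.        ,  0.        ,  1.        ]])}
{'fx': 347.36014793978524, 'fy': 347.36014793978524, 'cx': 279.35698782444405, 'cy': 210.63105746017948, 'hand_eye': array([[ 4.81062136e-04,  9.45246786e-01,  3.26356067e-01,
         8.32868727e-02],
       [ 9.99999850e-01, -3.69769465e-04, -4.03052614e-04,
         1.00468336e-03],
       [-2.60307680e-04,  3.26356212e-01, -9.45246822e-01,
        -1.43800532e-01],
       [ 0.00000000e+00,  0.00000000e+00,  0.00000000e+00,
         1.00000000e+00]])}
```

View pics/top0.png

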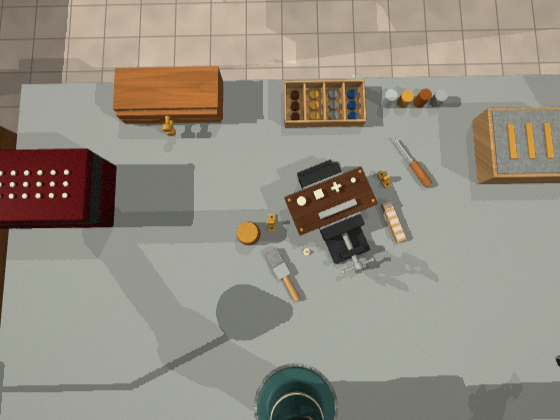

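```bash
python3 - <<'E'
from h import *
f=np.load('top0.npz');X=f['X'];d=f['d']
z=X[...,2]; ok=(d>0)
for lo,hi in((.066,.078),(.083,.093)):
    m=(ok&(z>lo)&(z<hi)).astype('uint8')
    n,l,s,c=cv2.connectedComponentsWithStats(m)
    for i in range(1,n):
        if s[i,4]>20:
            q=X[l==i]; print(lo,s[i],c[i].round(1),q.mean(0).round(4),np.median(q[:,2]).round(4))
E
```

```text
0.066 [219  70   1  21  21] [219.  80.] [0.9271 0.2097 0.0715] 0.0717
0.066 [482 111  10  69 156] [485.8 144.4] [ 0.7196 -0.5505  0.072 ] 0.072
0.066 [131 114  87  17 162] [173. 117.] [0.8152 0.3421 0.073 ] 0.0734
0.066 [101 159   7  66 119] [104.8 192.2] [0.5968 0.53   0.0719] 0.0718
0.066 [ 285  166   93   69 3007] [330.4 199.8] [ 0.5663 -0.1065  0.0715] 0.0715
0.066 [534 178  23   1  23] [545. 178.] [ 0.6199 -0.707   0.0705] 0.0703
0.066 [ 45 225  25   1  25] [ 57. 225.] [0.505  0.6598 0.0725] 0.0719
0.066 [278 389  29  10  48] [291.8 391.4] [0.0605 0.0101 0.072 ] 0.0726
0.083 [116 107 103   9 534] [166.7 111.1] [0.8281 0.357  0.0863] 0.0859
0.083 [485 109   4  15  26] [486.2 115.5] [ 0.7987 -0.5507  0.0879] 0.0873
0.083 [163 123   8   7  22] [165.9 126.3] [0.783  0.3582 0.0856] 0.0853
0.083 [486 125   5  25  48] [488.  136.5] [ 0.737  -0.5502  0.0882] 0.0882
0.083 [488 151   6  27  50] [490.5 163.7] [ 0.6589 -0.5504  0.0879] 0.0875
0.083 [ 81 159  25  66 160] [100.4 196. ] [0.5833 0.5343 0.0888] 0.0892
0.083 [510 176  33   2  35] [526.4 176.9] [ 0.6199 -0.6447  0.0889] 0.0897
0.083 [331 181  10  11  46] [335.6 186.2] [ 0.6021 -0.1201  0.0856] 0.0853
0.083 [313 188  11  10  59] [318.5 192.8] [ 0.584  -0.0723  0.0854] 0.0854
0.083 [297 196   9   9  54] [301.2 200.1] [ 0.5643 -0.024   0.0854] 0.085
0.083 [318 198  39  21 257] [337. 208.] [ 0.5406 -0.1218  0.0877] 0.0877
0.083 [  2 224  19   2  22] [ 10.9 224.9] [0.5053 0.7793 0.0887] 0.0887
```

The top view shows the board at (330,200). Along +y to -y it carries the large round stop (301,200), square (318,193), cross (336,186) and small round (353,180), with the bar at (337,208). Heights match: 85 mm for the caps and 73 mm for the board. I'll move above the square with the fingers shut and check from near.

Call:
carry_out(rows=[[[0.045, -0.035, 0, 0, 0, 0, -1], [0.09, -0.07, 0, 0, 0, 0, -1], [0.14, -0.107, 0, 0, 0, 0, -1], [0.19, -0.145, 0, 0, 0, 0, -1], [0.24, -0.183, 0, 0, 0, 0, -1]]])

```text
clock: 0.72
ee_pos: [0.365, -0.3765, 0.2311]
ee_rot: [-180.0, 0.0, 16.8]
contact_force: [0.8, 0.6, 0.1]
opening: -0.004
grip_force: 0.0
```

Call:
carry_out(rows=[[[0.05, -0.038, 0, 0, 0, 0, -1], [0.1, -0.076, 0, 0, 0, 0, -1], [0.15, -0.115, 0, 0, 0, 0, -1], [0.2, -0.153, 0, 0, 0, 0, -1], [0.24, -0.183, 0, 0, 0, 0, -1]]])

```text
clock: 1.35
ee_pos: [0.5421, -0.1314, 0.2311]
ee_rot: [-180.0, 0.0, 16.9]
contact_force: [1.0, -0.6, 0.9]
opening: 0.0
grip_force: 0.0
```

Call:
carry_out(rows=[[[0.04, -0.03, 0, 0, 0, -0.03, -1], [0.059, -0.046, 0, 0, 0, -0.068, -1], [0.059, -0.046, 0, 0, 0, -0.068, -1], [0.059, -0.046, 0, 0, 0, -0.068, -1]]])

```text
clock: 1.85
ee_pos: [0.5835, -0.075, 0.2309]
ee_rot: [180.0, 0.1, 20.5]
contact_force: [0.2, -0.4, 0.6]
opening: 0.002
grip_force: 0.0
```

```bash
cat > look.py <<'E'
from h import *
import sys
o=bot.get_obs(); print(o['clock'],o['ee_pos'],o['ee_rot'],o['contact_force'])
rgb,d,X,p=grab('wrist'); cv2.imwrite(f'pics/{sys.argv[1]}.png',rgb[:,:,::-1])
z=X[...,2]; m=((d>0)&(z>.0785)&(z<.1)).astype('uint8')
n,l,s,c=cv2.connectedComponentsWithStats(m)
for i in range(1,n):
    if s[i,4]>150:
        q=X[l==i]; (a,b),wh,an=cv2.minAreaRect((q[:,:2]*1000).astype('float32'))
        print(c[i].round(),s[i,4],q.mean(0).round(4),'rect',round(a,1),round(b,1),np.round(wh,1),round(an,1),'z',np.median(q[:,2]).round(4))
E
python3 look.py w1
```

```text
1.85 [ 0.58345133 -0.0750099   0.23088889] [1.79957730e+02 1.00244345e-01 2.05220228e+01] [ 0.20409862 -0.40553715  0.56462672]
[336. 191.] 578 [ 0.6026 -0.121   0.0874] rect 602.2 -121.3 [24.9 25.3] 67.6 z 0.0876
[216. 192.] 695 [ 0.5653 -0.0251  0.087 ] rect 564.6 -25.1 [24.8 25.1] 65.7 z 0.0871
[276. 191.] 764 [ 0.5838 -0.0729  0.087 ] rect 583.2 -73.2 [24.4 24. ] 21.4 z 0.0871
[396. 190.] 227 [ 0.6215 -0.169   0.0866] rect 621.6 -169.5 [13.2 13.5] 25.3 z 0.0869
[312. 252.] 2379 [ 0.5423 -0.1232  0.0897] rect 541.3 -123.8 [ 18.4 109.9] 21.2 z 0.09
```

View pics/w1.png

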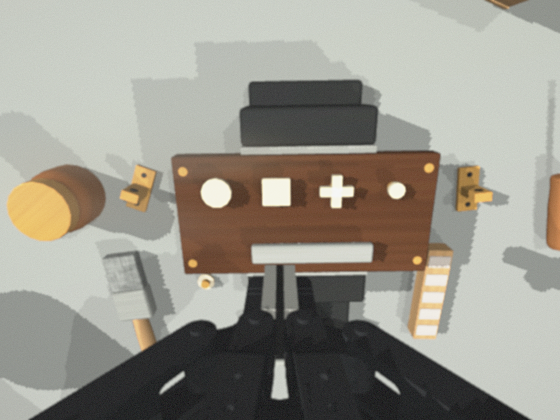

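The wrist view confirms the large round stop at (216,192), square (276,191), cross (336,191), small round (396,190) and bar (312,252). Sizes and heights match the spec. Next I'll press the square.

Call:
carry_out(rows=[[[0, -0.002, 0.045, 0, 0, 0, -1], [0, -0.002, 0.09, 0, 0, 0, -1], [0, -0.002, 0.125, 0, 0, 0, -1], [0, -0.002, 0.135, 0, 0, 0, -1], [0, -0.002, 0.138, 0, 0, 0, -1]]])

```text
clock: 2.52
ee_pos: [0.5838, -0.072, 0.0936]
ee_rot: [180.0, -0.0, 20.6]
contact_force: [0.7, -0.5, 0.5]
opening: -0.0
grip_force: 0.0
```

Call:
carry_out(rows=[[[0, 0, 0.003, 0, 0, 0, -1], [0, 0, 0.006, 0, 0, 0, -1], [0, 0, 0.009, 0, 0, 0, -1], [0, 0, 0.012, 0, 0, 0, -1], [0, 0, 0.012, 0, 0, 0, -1]]])

```text
clock: 3.15
ee_pos: [0.5841, -0.071, 0.0814]
ee_rot: [180.0, -0.0, 20.7]
contact_force: [0.8, -0.2, 1.5]
opening: 0.0
grip_force: 0.6
```

Call:
carry_out(rows=[[[0, 0, 0.001, 0, 0, 0, -1], [0, 0, 0.002, 0, 0, 0, -1], [0, 0, 0.003, 0, 0, 0, -1], [0, 0, 0.003, 0, 0, 0, -1]]])

```text
clock: 3.65
ee_pos: [0.5841, -0.071, 0.0791]
ee_rot: [180.0, -0.0, 20.7]
contact_force: [-0.7, -0.8, 7.5]
opening: 0.003
grip_force: 3.8
```

Call:
carry_out(rows=[[[0, 0, 0.001, 0, 0, 0, -1], [0, 0, 0.001, 0, 0, 0, -1]]])

```text
clock: 3.9
ee_pos: [0.5842, -0.071, 0.079]
ee_rot: [179.9, -0.0, 20.7]
contact_force: [-2.2, -0.0, 14.2]
opening: -0.001
grip_force: 7.2
```

Bottomed: 14 N with the tip at 79 mm. Lifting, then over to the large round stop.

Call:
carry_out(rows=[[[0, 0, -0.02, 0, 0, 0, -1], [0, 0, -0.035, 0, 0, 0, -1], [-0.001, -0.03, -0.035, 0, 0, 0, -1], [-0.0015, -0.05, -0.035, 0, 0, 0, -1], [-0.0015, -0.05, -0.035, 0, 0, 0, -1]]])

```text
clock: 4.53
ee_pos: [0.5641, -0.0228, 0.1124]
ee_rot: [-180.0, 0.0, 20.9]
contact_force: [0.1, -0.6, 0.5]
opening: 0.002
grip_force: 0.0
```

```bash
python3 look.py w2
```

```text
4.525 [ 0.5641009  -0.02282526  0.1124468 ] [-1.79965711e+02  1.31229701e-02  2.08640551e+01] [ 0.06355449 -0.56377223  0.46946914]
[374. 248.] 1694 [ 0.5838 -0.0726  0.0801] rect 583.3 -73.1 [24.7 24.4] 20.8 z 0.0801
[472. 251.] 1725 [ 0.6028 -0.12    0.0868] rect 602.3 -121.4 [26.2 25.3] 66.1 z 0.0875
[281. 249.] 1395 [ 0.5675 -0.0237  0.0868] rect 566.1 -24.2 [22.1 25.3] 15.0 z 0.087
[555. 249.] 167 [ 0.6194 -0.1644  0.0835] rect 619.5 -165.0 [10.9  5.4] 7.7 z 0.0839
[460. 340.] 3509 [ 0.5513 -0.1414  0.0892] rect 547.3 -137.3 [19.2 80.1] 20.4 z 0.0899
```

Call:
carry_out(rows=[[[0, 0.0015, 0.012, 0, 0, 0, -1], [0, 0.0015, 0.021, 0, 0, 0, -1], [0, 0.0015, 0.024, 0, 0, 0, -1], [0, 0.0015, 0.027, 0, 0, 0, -1], [0, 0.0015, 0.03, 0, 0, 0, -1]]])

```text
clock: 5.2
ee_pos: [0.5649, -0.0264, 0.0822]
ee_rot: [180.0, 0.1, 20.7]
contact_force: [-2.2, -1.4, 3.0]
opening: -0.003
grip_force: 1.4
```

Call:
carry_out(rows=[[[0, 0, 0.0015, 0, 0, 0, -1], [0, 0, 0.003, 0, 0, 0, -1], [0, 0, 0.005, 0, 0, 0, -1], [0, 0, 0.005, 0, 0, 0, -1]]])

```text
clock: 5.7
ee_pos: [0.5653, -0.0263, 0.079]
ee_rot: [179.9, 0.0, 20.7]
contact_force: [-6.9, -1.2, 15.9]
opening: -0.002
grip_force: 7.9
```

Large round stop bottomed too (79 mm, 16 N). Now to the bar.

Call:
carry_out(rows=[[[0, 0, -0.02, 0, 0, 0, -1], [0, 0, -0.038, 0, 0, 0, -1], [-0.027, 0.04, -0.038, 0, 0, 0, -1], [-0.0565, 0.0825, -0.038, 0, 0, 0, -1], [-0.0565, 0.0825, -0.038, 0, 0, 0, -1]]])

```text
clock: 6.32
ee_pos: [0.5405, -0.1285, 0.1155]
ee_rot: [179.9, 0.0, 20.2]
contact_force: [0.4, 0.4, 1.0]
opening: -0.002
grip_force: 0.0
```

```bash
python3 look.py w3
```

```text
6.325 [ 0.54048775 -0.12849975  0.11551193] [1.79867908e+02 4.60106039e-02 2.02184227e+01] [0.40819616 0.3919831  1.02090605]
[307. 140.] 1715 [ 0.6024 -0.1214  0.0876] rect 602.3 -121.5 [25.1 25. ] 65.8 z 0.0877
[103. 142.] 1986 [ 0.5647 -0.0251  0.0801] rect 564.5 -25.1 [25.1 25.8] 19.9 z 0.0801
[205. 140.] 2209 [ 0.5836 -0.0733  0.0801] rect 583.2 -73.2 [24.  24.2] 20.8 z 0.0801
[412. 137.] 700 [ 0.6211 -0.1691  0.0868] rect 621.1 -169.7 [13.9 13.6] 66.9 z 0.087
[270. 248.] 6686 [ 0.5423 -0.1234  0.0897] rect 541.2 -123.9 [ 18.8 109.9] 21.6 z 0.09
```

View pics/w3.png

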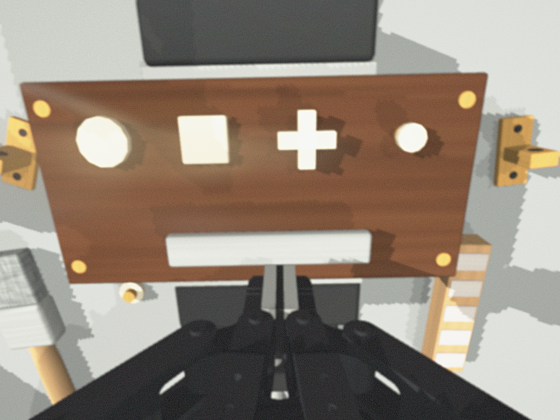

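The large round (103,142) and square (205,140) stops are flush at 80 mm, and the cross (307,140) and small round (412,137) are still up at 87 mm. The bar centre is at (270,248), so I'll press it there and hold.

Call:
carry_out(rows=[[[0.0025, -0.004, 0.012, 0, 0, 0, -1], [0.0025, -0.004, 0.022, 0, 0, 0, -1], [0.0025, -0.004, 0.026, 0, 0, 0, -1], [0.0025, -0.004, 0.03, 0, 0, 0, -1], [0.0025, -0.004, 0.033, 0, 0, 0, -1]]])

```text
clock: 7.0
ee_pos: [0.5425, -0.1178, 0.0822]
ee_rot: [-180.0, -0.0, 20.7]
contact_force: [-1.4, 2.2, 2.9]
opening: -0.004
grip_force: 1.8
```

Call:
carry_out(rows=[[[0, 0, 0.0015, 0, 0, 0, -1], [0, 0, 0.003, 0, 0, 0, -1], [0, 0, 0.0035, 0, 0, 0, -1], [0, 0, 0.0035, 0, 0, 0, -1]]])

```text
clock: 7.5
ee_pos: [0.5426, -0.118, 0.0808]
ee_rot: [180.0, -0.0, 20.7]
contact_force: [-7.3, 3.5, 17.8]
opening: -0.001
grip_force: 9.2
```

```bash
python3 look.py w4; python3 -c "
from plant import bot
o=bot.get_obs();print(o['ee_pos'],o['contact_force']);print(bot.finish_job())"
```

```text
7.5 [ 0.54258572 -0.11802317  0.08082614] [ 1.79984676e+02 -1.70692998e-02  2.06834317e+01] [-7.27603399  3.45797931 17.81390433]
[337. 165.] 2643 [ 0.6026 -0.1211  0.0874] rect 602.1 -121.7 [25.5 25.4] 66.3 z 0.0876
[ 89. 165.] 2845 [ 0.5648 -0.0251  0.0801] rect 564.2 -25.0 [25.8 25.6] 89.5 z 0.0801
[212. 163.] 3149 [ 0.5837 -0.0733  0.0801] rect 583.2 -73.2 [24.1 24.2] 21.6 z 0.0801
[464. 164.] 1081 [ 0.6211 -0.1688  0.0866] rect 621.0 -169.8 [13.6 14.2] 6.6 z 0.0869
[289. 282.] 7069 [ 0.5439 -0.1233  0.0833] rect 543.3 -122.7 [ 24.1 109.7] 20.9 z 0.0819
[ 0.54258418 -0.11799565  0.08084339] [-5.99612552  4.13662438 18.84456674]
the job is handed in; nothing more can be done
None
```

I pushed the square stop and then the large round stop fully down, and handed the job in at about 7.5 s with the palm bar held fully down at about 18 N; the small round and cross stops are still up, and the tool touched nothing but the two stops and the bar.

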